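# Move the child-safety cap to the refill jug

### The arm

A 6-joint arm with a two-finger parallel gripper is mounted at the origin on a cart in front of the work surface, level with it; the furniture and walls round the work are solid. World frame = base frame: x ahead of the robot, y to its left, z up, the work surface at z = 0. Lengths are in mm, angles in rad, forces in N, time in s.
With the tool pointing down it reaches from about 350 to 875 mm from the base axis. Payload 4.2 kg.
Tool frame: the origin (TCP) lies midway between the tips of the shut fingers; the grasp point (between the pads) lies 19 mm behind it; z points along the fingers, y is the line along which they close (so a half turn about z gives the same grasp; the last joint's range is limited). The gripper opens to 85 mm and grips with 20 to 120 N. Pads are 22 mm wide; open, the fingers measure 114 mm over their backs; the gripper's body (76 mm by 85 mm) begins 54 mm behind the grasp point. The pads swing forward as they close: fully open they stand 13 mm farther back than shut.
Start: joints at [-0.945, 0.385, 0.008, 0, -1.194, -0.259], TCP at [224.158, -583.397, 197.112] pointing down, gripper open.
Joint ranges: [-3.14, 3.14], [-1.21, 2.06], [-1.07, 1.41], [-3.16, 2.05], [-2.99, -0.16], [-3.1, 3.1]. Speed limits (rad/s): [2.79, 2.79, 3.14, 3.14, 3.14, 3.14].

### API

Orientations are given as a unit quaternion [x, y, z, w].
In Python, from bench import arm gives the robot as it stands.
- The arm moves only by the tool send_rows, never from a script. Its argument "targets" is a list of rows, each an object of numbers: "gripper": the gripper command: -1 is fully open, 1 is shut, values between are in proportion; "x", "y", "z": the shift along the tool's x, y, z in cm; "ax", "ay", "az": the turn, a rotation vector about the tool's x, y, z in degrees. A call has 1 to 5 rows; each row shifts and turns the commanded pose from where the row before left it, along the tool's axes as they then stand; what a row does not reach is not made up. A row lasts 1/12 s, in which the tool goes at most 41.7 mm and 7.16 degrees, less where a joint would pass 70% of its speed; a pose out of reach is approached as far as the arm can. A call is refused whole if a number of a shift passes 4.17 or a number of a turn 7.16, either way. A call with a gripper value outside its range is refused whole. The fingers move at their own pace and stop on an object; the grip force is fixed at half the most. Time passes only in rows, so rows that do not move let the fingers close. It gives the time, the measured TCP pose, the force, the opening and the grip force at its end, in the units of the state.
- arm.read_state(): the state, without advancing time (a new reading comes with each control period).
- arm.get_image(name): name is "scene" or "side" or "wrist"; returns (picture, depth): 420x560x3 uint8, red, green, blue; 420x560 float32, mm along the optical axis (not along the pixel's ray), 0 where there is no reading.
- arm.camera_model(name): a dict with "fx", "fy", "cx", "cy" (pixels), "distortion" ([k1, k2, p1, p2, k3] as OpenCV has them; the pictures are not rectified), "cam_to_world" (4x4, takes a point from camera to world coordinates). Camera axes: x right, y down, z forward; pixel columns grow to the right and rows downward; lengths in mm; the calibration is good to about 2 mm. A picture is of the moment at which its call begins: read the wrist's pose just before it. camera_model takes no time and is no camera call; for the wrist camera it gives the pose at the moment of the call.
- arm.job_done(): hands the job in; it is judged then, once.
Trained networks look in the newest picture that a camera, given by its name, has taken for a name from the list of things; names that differ only in an ending like _2 or _b are one class to them, and where a whole thing is asked for, a point or a joint stands for the part that bears it (a point fixed in the world has none). Each returns a list of dicts, best first, with "score" (0 to 1); they miss things now and then, are a little off and sometimes report something else, mostly with a low value. They report only what shows in the picture. A call takes as long as a camera call. They do not tell look-alikes from the thing itself.
- arm.boxes_of(camera, thing): "rect" ([left, top, width, height] in pixels, round what is visible of it).
The state is a dict: "clock": time; "joints": joint angles; "joint_vel": joint speeds; "joint_efforts": joint torques, N m; "position": TCP position; "ee_rot": TCP orientation; "contact_force": force on the tool from outside, world axes, zero at the start; "wrist_torque": the same for the moment, N m; "gripper_width": finger opening in mm; "grasp_force": force on a finger pad.
Only numpy, scipy, OpenCV 4.12 (cv2) and the standard library are available. Lean on these libraries where they do the work, as an engineer would, in place of code of your own. Each camera call takes 0.05 s, during which the arm holds its last target. There are 200 camera calls.

### The job

The white cleaner jug is empty: take its red push-and-turn safety cap off (press it down firmly, keep it pressed and turn it counterclockwise, then lift) and fit it on the open blue refill jug, pressing and turning it clockwise until it springs up into its locked position. Press firmly, but turn only until you feel the stop and never force it, and leave the things standing around where they are.

Things in the scene. Friction and masses are not known exactly. Their poses are not given: they have to be found in the camera images.
- cap: red round safety cap, 54 mm across, 42 mm high, 60 g; origin: centre of its open underside, z up. Grip: the solid top part, z = 28 to 42 mm. Skirt 46 mm inside. Two lugs (20 deg wide, at z = 3 to 8 mm, 36 mm apart inside) on its +x and -x sides, under the white bar on top; half a turn makes no difference. Starts locked on the white jug
- cap_ceiling (a point): centre of the cap's inner ceiling, 28 mm above its underside; it bears on the jug's spring disc. Cap locked: underside 125 mm above the worktop (10 mm above the shoulder), cap x along jug x (either way). Fully pressed: 118 mm. Lugs resting on top of the ledges, not entered: 134 mm
- old_jug: white cleaner jug, green labels, in a heavy dark caddy (172 x 112 mm), immovable. Origin: on the worktop under the neck's axis, z up, handle towards its +x. Body x = -46 to 104, y = -46 to 46 mm; flat shoulder round the neck 115 mm high, handle top 112 mm
- refill_jug: blue refill jug, pale labels, open; shape, neck, caddy, origin and axes exactly as the white jug; immovable
- old_jug_neck (a point): neck axis of the white jug at shoulder height (115 mm), axes as the jug. To release: press the cap down 5 to 7 mm, keep it down, turn it about 69 deg counterclockwise (seen from above; 61 to 77 will do, hard stop at 78), lift. Unpressed, a safety tooth 5 mm deep blocks it after about 4 deg
- refill_jug_neck (a point): the same point of the blue jug. Neck: 33 mm core, ledges 42 mm across with top at 137 mm, bevelled rim 146 mm. Angles counterclockwise from jug +x, repeating every 180 deg: lock notch 0, tooth 14 to 50, entry gap open upward 50 to 88 (enter with cap x at 69), block 88 to 166. Lower the cap in the gap, press, turn it clockwise to the stop at about 0, let it spring up
- old_jug_disc (a joint): spring disc (23 mm) in the white neck, m pressed in; 0 at rest, its top then 153 mm high, just touching the locked cap. 5 N to start, then 1.2 N per mm: 11 N at 5 mm; at 7 mm (13.5 N) the cap lands hard on the rim
- refill_jug_disc (a joint): the same disc of the blue jug. Marks on each shoulder, 37 mm from the axis: a black bar at 180 deg (cap's white bar points to it when locked) and a black dot at 249 deg (cap's white bar points to it when it can be lifted off or put on)
- check_cup: small cup with red squares, 74 x 97 x 62 mm, bystander; origin at the centre of its underside
- spice_jar: spice jar with a red lid, 45 mm across, 109 mm high, bystander; origin at the centre of its underside
- biscuit: flat orange and green wrapped biscuit, 66 x 140 x 14 mm, bystander; origin at the centre of its underside
- keys: bunch of keys with a green tag, 94 x 122 x 8 mm, bystander; origin at the centre of its underside
Mind the look-alikes: they are no part of the job. Of the things like the cap, leave any that is turquoise; of the rest the larger one is meant.

How it is judged:
By the outcome, as a careful person would: the job done as asked, in the order asked, and still so for the second after the job is handed in, with the robot touching nothing.
It also fails if it takes over 54 s, if anything falls off the work surface, if the arm or the gripper's body presses on something with over 40 N, if the wrist force passes 120 N, or if a joint passes its speed limit or range.

## Working session

There is one attempt and no reset: what is moved stays moved. The work goes in short steps, Python scripts to look and compute and a tool call to move; the robot and the scene stay as the last step left them, time stands still between calls to the robot, and variables do not carry over. Pictures are saved under pics/ and viewed, at most 10 in all, crops included, and the job is handed in when it is done.

Besides the shell and the picture viewer there is one more tool, called after "Request:" as name(argument=value, ...) on one line, values as JSON. send_rows: Moves the arm, as the interface text tells. Its arguments: {"type":"object","properties":{"targets":{"type":"array"}},"required":["targets"]}

```bash
mkdir -p pics; ls
cat > h.py <<'E'
import numpy as np, cv2
from bench import arm
def px2w(cam,u,v,depth=None,z=None,m=None):
    m=m or arm.camera_model(cam)
    K=np.array([[m['fx'],0,m['cx']],[0,m['fy'],m['cy']],[0,0,1]]);T=np.array(m['cam_to_world'])
    p=cv2.undistortPoints(np.array([[[u,v]]],float),K,np.array(m['distortion']))[0,0]
    d=T[:3,:3]@np.array([p[0],p[1],1]);o=T[:3,3]
    s=depth if depth is not None else (z-o[2])/d[2]
    return o+s*d
def w2px(cam,P,m=None):
    m=m or arm.camera_model(cam)
    K=np.array([[m['fx'],0,m['cx']],[0,m['fy'],m['cy']],[0,0,1]]);T=np.linalg.inv(np.array(m['cam_to_world']))
    return cv2.projectPoints(np.atleast_2d(np.array(P,float)),cv2.Rodrigues(T[:3,:3])[0],T[:3,3],K,np.array(m['distortion']))[0][:,0]
def save(n,im,sc=1):
    cv2.imwrite('pics/'+n,cv2.resize(im[:,:,::-1],None,fx=sc,fy=sc,interpolation=cv2.INTER_CUBIC))
E
python3 - <<'E'
from h import *
s=arm.read_state();print(s)
for c in ['scene','side']:
    im,d=arm.get_image(c);save(c+'0.png',im,1.4);np.savez(''+c+'0.npz',im=im,d=d)
    print(c,np.array(arm.camera_model(c)['cam_to_world'])[:3,3])
    for t in ['cap','old_jug','refill_jug','check_cup','spice_jar','biscuit','keys']:
        for b in arm.boxes_of(c,t):
            l,tp,w,h=b['rect'];u,v=l+w/2,tp+h/2
            dd=d[int(min(v,419)),int(min(u,559))]
            print(c,t,round(b['score'],2),np.round(b['rect']),np.round(px2w(c,u,v,depth=dd)) )
E
```

```text
pics
{'clock': 0.0, 'joints': array([-9.45440785e-01,  3.85581033e-01,  6.63099272e-03, -5.19206524e-04,
       -1.19400048e+00, -2.58579213e-01]), 'joint_vel': array([ 0.00163025,  0.00042736,  0.00043523,  0.00113168, -0.00127432,
       -0.00087024]), 'joint_efforts': array([-8.48126911e-04, -3.92287767e+01,  1.88398057e+01,  4.18600872e+00,
       -4.52113876e-03, -9.03941498e-06]), 'position': array([ 223.90219404, -582.81172989,  196.00591689]), 'ee_rot': array([-1.82267679e-01,  9.83248328e-01,  1.07680570e-03, -2.42591353e-04]), 'contact_force': array([ 0.08771624, -0.51469283, -0.44230693]), 'wrist_torque': array([ 0.04449639, -0.00274918,  0.00533228]), 'grasp_force': 0.0, 'gripper_width': 85.43585958387555}
scene [-216.08418824 -406.53120677 1031.22455779]
scene cap 0.77 [370. 278.  15.  19.] [ 462. -309.   30.]
scene cap 0.6 [380. 250.  21.  26.] [ 548. -312.   44.]
scene cap 0.59 [317. 228.  20.  27.] [ 432. -162.  166.]
scene old_jug 0.77 [298. 231.  66.  64.] [ 414. -188.  116.]
scene refill_jug 0.66 [218. 209.  45.  34.] [458. 126.  20.]
scene refill_jug 0.17 [319. 229.  21.  25.] [ 432. -169.  170.]
scene check_cup 0.84 [255. 231.  28.  30.] [446.  19.   9.]
scene spice_jar 0.74 [296. 202.  17.  19.] [583. -21.  53.]
scene spice_jar 0.34 [315. 230.  21.  25.] [ 427. -161.  167.]
scene biscuit 0.97 [147. 172.  40.  27.] [482. 434.  15.]
scene keys 0.89 [401. 326.  44.  34.] [ 393. -467.   -1.]
side [ -34.19493794 1150.39196287 1290.0359543 ]
side cap 0.68 [295. 187.  15.   9.] [ 556. -280.   42.]
side cap 0.45 [308. 188.  14.  18.] [ 445. -132.  161.]
side old_jug 0.57 [283. 192.  53.  46.] [ 456. -111.   84.]
side check_cup 0.98 [291. 238.  26.  23.] [434.  -5.   9.]
side spice_jar 0.87 [254. 214.  16.  31.] [594.  12.  65.]
side spice_jar 0.38 [286. 193.  50.  48.] [ 445. -104.   87.]
side biscuit 0.59 [209. 319.  47.  44.] [480. 451.  13.]
side biscuit 0.4 [309. 185.  17.  20.] [ 436. -141.  170.]
```

View pics/scene0.png

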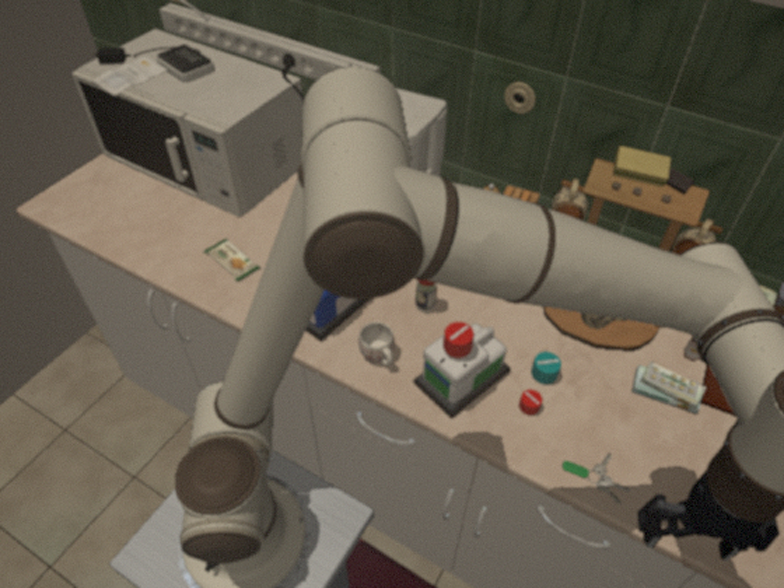

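View pics/side0.png

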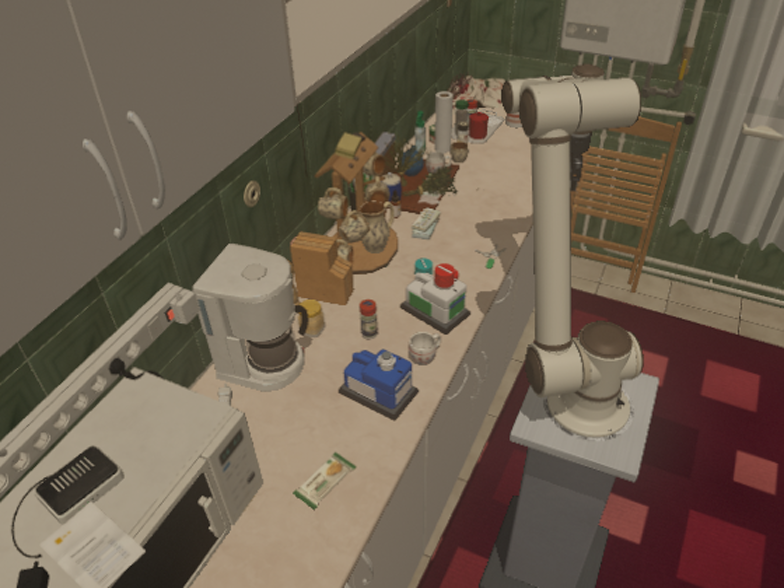

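The white jug's cap is at scene pixel (327,241), shown at 1.4x in the picture as (459,338). The look-alikes are a small red cap on the counter at (379,287) and a turquoise cap at (390,262). By the description it is the larger red cap, the one on the white jug. The blue jug is hidden in the scene view and sits at about side pixel (270,268).

Run:
```python
from h import *
from scipy.spatial.transform import Rotation as R
im=np.load('scene0.npz')['im'];save('crop0.png',im[215:310,280:410],5)
s=arm.read_state();m=arm.camera_model('wrist');T=np.array(m['cam_to_world'])
Rt=R.from_quat(s['ee_rot']).as_matrix()
print('cam in tool',Rt.T@(T[:3,3]-s['position']),'\n',Rt.T@T[:3,:3],m['fx'],m['cx'],m['cy'])
print('tool',Rt)
print('cap',px2w('scene',327,241,z=160),px2w('side',315,197,z=160))
for u,v,z in [(276,255,146),(270,268,70)]: print('blue',px2w('side',u,v,z=z))
dx=np.array([400,-165,380])-s['position'];print('tool shift cm to 400,-165,380',Rt.T@dx/10)
```

```text
cam in tool [  68.37606304    0.64089552 -175.90665654] 
 [[-3.84665110e-04 -9.62089136e-01 -2.72734937e-01]
 [ 9.99999891e-01 -2.97982488e-04 -3.59247534e-04]
 [ 2.64357914e-04 -2.72735045e-01  9.62089146e-01]] 304.1844518137935 278.6159926922932 209.57384895161644
tool [[-9.33506825e-01 -3.58559628e-01  2.68865504e-05]
 [-3.58559629e-01  9.33506825e-01 -1.57283570e-05]
 [-1.94592245e-05 -2.43229601e-05 -1.00000000e+00]]
cap [ 437.4278682  -159.75952637  160.        ] [ 444.76533759 -134.28194992  160.        ]
blue [457.72155298 176.44413868 146.        ]
blue [483.28461615 174.90920805  70.        ]
tool shift cm to 400,-165,380 [-31.41908353  32.75198325 -18.28799562]
```

View pics/crop0.png

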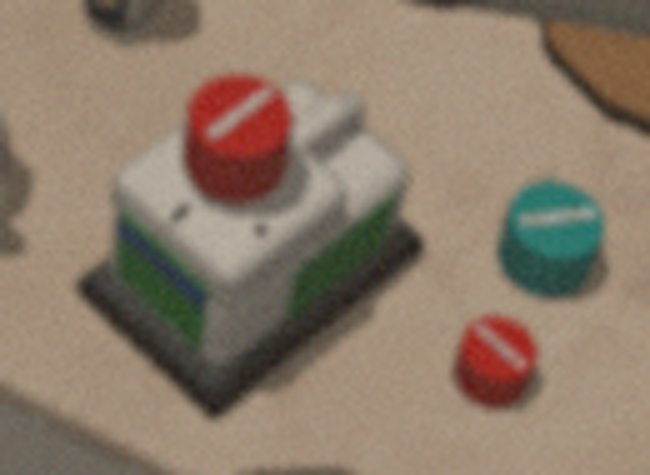

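The crop confirms it. The large red cap on the white jug is at crop (238,115), and its white bar points to the black bar mark at (180,213). The small red cap at (497,360) and the turquoise one at (550,240) are decoys.

Request:
send_rows(targets=[{"gripper":-1,"x":-2.7,"y":2.46,"z":-1.0},{"gripper":-1,"x":-2.7,"y":2.46,"z":-1.0},{"gripper":-1,"x":-2.7,"y":2.46,"z":-1.0},{"gripper":-1,"x":-2.7,"y":2.46,"z":-1.0},{"gripper":-1,"x":-2.7,"y":2.46,"z":-1.0}])

```text
$.targets[0]: bad value
```

Request:
send_rows(targets=[{"gripper":-1,"x":-2.7,"y":2.46,"z":-1.0},{"gripper":-1,"x":-2.7,"y":2.46,"z":-1.0},{"gripper":-1,"x":-2.7,"y":2.46,"z":-0.4},{"gripper":-1,"x":-2.7,"y":2.46},{"gripper":-1,"x":-2.7,"y":2.46}])

```text
$.targets[0]: bad value
```

Request:
send_rows(targets=[{"gripper":-1,"x":-2.7,"y":2.46},{"gripper":-1,"x":-2.7,"y":2.46},{"gripper":-1,"x":-2.7,"y":2.46},{"gripper":-1},{"gripper":-1}])

```text
$.targets[0]: bad value
```

Request:
send_rows(targets=[{"gripper":-1,"x":-2.7,"y":2.46,"z":-1.0,"ax":0,"ay":0,"az":0},{"gripper":-1,"x":-2.7,"y":2.46,"z":-1.0,"ax":0,"ay":0,"az":0},{"gripper":-1,"x":-2.7,"y":2.46,"z":-1.0,"ax":0,"ay":0,"az":0},{"gripper":-1,"x":-2.7,"y":2.46,"z":-1.0,"ax":0,"ay":0,"az":0},{"gripper":-1,"x":-2.7,"y":2.46,"z":-1.0,"ax":0,"ay":0,"az":0}])

```text
clock: 1.22
position: [306.4, -418.7, 247.6]
ee_rot: [-0.182, 0.983, -0.0, 0.0]
contact_force: [1.2, 0.2, 1.1]
gripper_width: 85.7
grasp_force: 0.0
```

Request:
send_rows(targets=[{"gripper":-1,"x":-2.7,"y":2.46,"z":-1.0,"ax":0,"ay":0,"az":0},{"gripper":-1,"x":-2.7,"y":2.46,"z":-1.0,"ax":0,"ay":0,"az":0},{"gripper":-1,"x":-2.7,"y":2.46,"z":-0.4,"ax":0,"ay":0,"az":0},{"gripper":-1,"x":-2.7,"y":2.46,"z":0,"ax":0,"ay":0,"az":0},{"gripper":-1,"x":-2.7,"y":2.46,"z":0,"ax":0,"ay":0,"az":0}])

```text
clock: 1.63
position: [388.6, -255.3, 271.9]
ee_rot: [-0.182, 0.983, -0.0, 0.001]
contact_force: [2.2, 0.5, 0.0]
gripper_width: 85.3
grasp_force: 0.0
```

Request:
send_rows(targets=[{"gripper":-1,"x":-2.7,"y":2.46,"z":0,"ax":0,"ay":0,"az":0},{"gripper":-1,"x":-2.7,"y":2.46,"z":0,"ax":0,"ay":0,"az":0},{"gripper":-1,"x":-2.7,"y":2.46,"z":0,"ax":0,"ay":0,"az":0},{"gripper":-1,"x":0,"y":0,"z":0,"ax":0,"ay":0,"az":0},{"gripper":-1,"x":0,"y":0,"z":0,"ax":0,"ay":0,"az":0}])

```text
clock: 2.05
position: [437.8, -157.4, 271.2]
ee_rot: [-0.184, 0.983, 0.0, 0.0]
contact_force: [0.3, -0.5, 0.5]
gripper_width: 85.5
grasp_force: 0.0
```

Run:
```python
from h import *
m=arm.camera_model('wrist');s=arm.read_state();im,d=arm.get_image('wrist')
np.savez('w1.npz',im=im,d=d);save('w1.png',im,1.4)
print(s['joints'],s['position'],s['ee_rot'],s['clock'])
for t in ['cap','old_jug']:
    for b in arm.boxes_of('wrist',t): print(t,b)
# red cap top by colour
hsv=cv2.cvtColor(im,cv2.COLOR_RGB2HSV);red=((hsv[...,0]<8)|(hsv[...,0]>172))&(hsv[...,1]>140)&(hsv[...,2]>60)
n,l,st,c=cv2.connectedComponentsWithStats(red.astype(np.uint8))
for i in range(1,n):
    if st[i,4]>200: print(st[i],c[i],np.median(d[l==i]))
```

```text
[ 5.42529959e-03  5.83078586e-02 -2.33716860e-01 -2.67339361e-05
 -1.27864680e+00 -1.20556092e+00] [ 437.76235345 -157.41883938  271.20314213] [-1.84267455e-01  9.82876137e-01  1.42773448e-06  6.36881777e-05] 2.05
cap {'rect': [150.2, 144.7, 33.2, 32.6], 'score': 0.9}
cap {'rect': [252.0, 168.4, 53.7, 62.8], 'score': 0.84}
cap {'rect': [129.7, 199.9, 48.7, 43.5], 'score': 0.56}
old_jug {'rect': [201.7, 123.2, 129.8, 139.4], 'score': 0.64}
old_jug {'rect': [361.5, 182.8, 59.4, 62.2], 'score': 0.51}
[   44     0   379   140 14419] [253.0378667   49.24155628] 1170.8707
[152 147  34  30 673] [168.70282318 161.15304606] 415.0958
[ 250  173   54   58 2116] [276.84499055 201.16351607] 290.63684
[321 316  33  36 741] [337.18218623 332.31039136] 401.59793
```

View pics/w1.png

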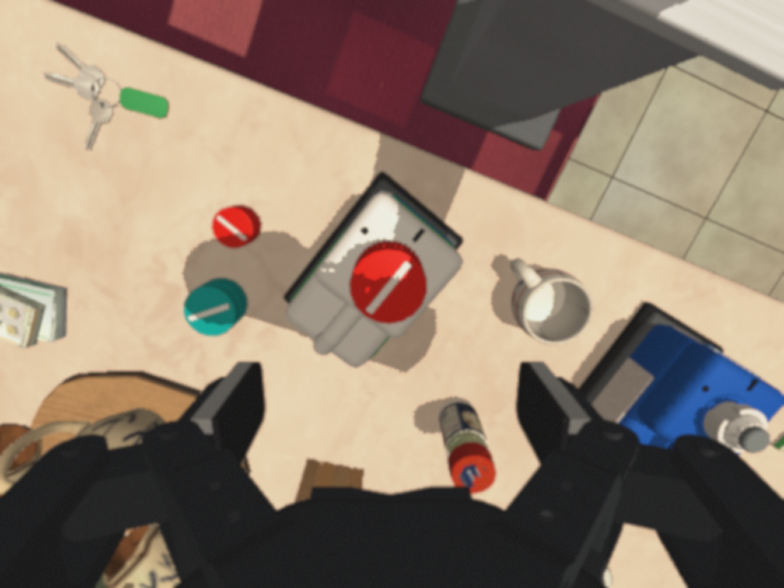

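The wrist view, with original pixels being the shown ones divided by 1.4, shows the cap at (277,202). The white jug's black bar is at (299,169) and its dot at (260,164). The blue jug's marks are at (538,274) and (504,277), and its neck is at about (528,308).

```bash
cat >> h.py <<'E'
def blob(im,u,v,r=9):
    g=cv2.cvtColor(im,cv2.COLOR_RGB2GRAY).astype(float);u0,v0=int(u),int(v)
    p=g[v0-r:v0+r+1,u0-r:u0+r+1];w=np.clip(np.median(p)-18-p,0,None)*(p<np.median(p)*.7)
    n,l,st,c=cv2.connectedComponentsWithStats((w>0).astype(np.uint8))
    i=min(range(1,n),key=lambda i:np.hypot(*(c[i]-r))-0.05*st[i,4]);k=w*(l==i);yy,xx=np.mgrid[:2*r+1,:2*r+1]
    return u0-r+(k*xx).sum()/k.sum(),v0-r+(k*yy).sum()/k.sum(),st[i,4]
def jugpose(A,B):  # bar, dot world xy
    a=np.radians(249);ma=np.array([-37,0]);mb=37*np.array([np.cos(a),np.sin(a)])
    f=lambda v:np.arctan2(v[1],v[0]);th=f(B-A)-f(mb-ma);c,s=np.cos(th),np.sin(th);R=np.array([[c,-s],[s,c]])
    return (A+B)/2-R@(ma+mb)/2,np.degrees((th+np.pi)%(2*np.pi)-np.pi),np.hypot(*(B-A)),np.hypot(*(mb-ma))
E
python3 - <<'E'
from h import *
f=np.load('w1.npz');im,d=f['im'],f['d'];m=arm.camera_model('wrist')
for n,(a,b) in {'white':((299,168),(260,164)),'blue':((538,274),(504,277))}.items():
    a=blob(im,*a);b=blob(im,*b);A=px2w('wrist',*a[:2],z=115,m=m);B=px2w('wrist',*b[:2],z=115,m=m)
    print(n,a,b,A,B,jugpose(A[:2],B[:2]),px2w('wrist',*a[:2],depth=d[int(a[1]),int(a[0])],m=m)[2])
g=im[173:231,250:304].astype(int);w=(g.min(2)>110)&(g.max(2)-g.min(2)<60)
yy,xx=np.nonzero(cv2.morphologyEx(w.astype(np.uint8),cv2.MORPH_OPEN,np.ones((2,2))))
n,l,st,c=cv2.connectedComponentsWithStats(w.astype(np.uint8));i=1+np.argmax(st[1:,4]);print(st[i])
yy,xx=np.nonzero(l==i)
P=np.array([px2w('wrist',x+250,y+173,z=167,m=m)[:2] for x,y in zip(xx,yy)]);c0=P.mean(0)
e=np.linalg.eigh(np.cov((P-c0).T));v=e[1][:,1];print('bar',c0,np.degrees(np.arctan2(v[1],v[0])),np.sqrt(e[0]*12))
# all cap top pixels circle
hsv=cv2.cvtColor(im,cv2.COLOR_RGB2HSV);red=((hsv[...,0]<8)|(hsv[...,0]>172))&(hsv[...,1]>140)&(hsv[...,2]>60)
dm=np.zeros(red.shape,bool);dm[165:240,240:315]=1
vv,uu=np.nonzero(dm&(red));H=np.array([px2w('wrist',u,v,depth=d[v,u],m=m) for u,v in zip(uu,vv)])
t=H[H[:,2]>160];print('top',np.median(t[:,2]),cv2.minEnclosingCircle(t[:,:2].astype(np.float32)),len(t),len(H))
E
```

```text
white (np.float64(298.5865894838399), np.float64(167.46357935359381), np.int32(35)) (np.float64(259.93947806774014), np.float64(164.340921710161), np.int32(18)) [ 408.12969915 -146.57933526  115.        ] [ 420.01999098 -187.16963482  115.        ] (array([ 443.3378161, -158.3023565]), np.float64(-18.172881189256724), np.float64(42.29599814137747), np.float64(41.914061532437614)) 115.72886493090311
blue (np.float64(537.2297872340425), np.float64(273.93475177304964), np.int32(32)) (np.float64(503.38367346938776), np.float64(277.29795918367347), np.int32(13)) [423.74040626 176.32019025 115.        ] [442.63613892 138.77690075 115.        ] (array([460.42563983, 171.25725394]), np.float64(-7.783650201318785), np.float64(42.03031404604038), np.float64(41.914061532437614)) 114.4337984924357
[ 12  14  32  36 204]
bar [ 442.31912475 -157.79222194] 162.1988086404408 [ 4.44041166 44.38203994]
top 165.9746012772878 ((419.78057861328125, -165.73797607421875), 50.32063674926758) 1978 2116
```

Both estimates of the white neck agree: (443,-158) with yaw -18°, and the bar yaw matches. The blue neck is at (460.4,171.3) with yaw -7.8°. I'm descending now.

Request:
send_rows(targets=[{"gripper":-1,"x":-0.45,"y":-0.24,"z":2.0,"ax":0,"ay":0,"az":0},{"gripper":-1,"x":0,"y":0,"z":3.0,"ax":0,"ay":0,"az":0},{"gripper":-1,"x":0,"y":0,"z":3.0,"ax":0,"ay":0,"az":0},{"gripper":-1,"x":0,"y":0,"z":3.0,"ax":0,"ay":0,"az":0},{"gripper":-1,"x":0,"y":0,"z":2.4,"ax":0,"ay":0,"az":0}])

```text
clock: 2.62
position: [440.6, -160.8, 135.2]
ee_rot: [-0.181, 0.984, 0.0, -0.001]
contact_force: [-0.4, 1.3, -0.6]
gripper_width: 85.5
grasp_force: 0.0
```

Request:
send_rows(targets=[{"gripper":1,"x":0,"y":0,"z":0,"ax":0,"ay":0,"az":0},{"gripper":1,"x":0,"y":0,"z":0,"ax":0,"ay":0,"az":0},{"gripper":1,"x":0,"y":0,"z":0,"ax":0,"ay":0,"az":0},{"gripper":1,"x":0,"y":0,"z":0,"ax":0,"ay":0,"az":0},{"gripper":1,"x":0,"y":0,"z":0,"ax":0,"ay":0,"az":0}])

```text
clock: 3.03
position: [443.3, -159.9, 138.9]
ee_rot: [-0.182, 0.983, -0.0, 0.002]
contact_force: [-0.0, -0.7, -0.7]
gripper_width: 25.6
grasp_force: 0.0
```

Request:
send_rows(targets=[{"gripper":1,"x":0,"y":0,"z":0,"ax":0,"ay":0,"az":0},{"gripper":1,"x":0,"y":0,"z":0,"ax":0,"ay":0,"az":0},{"gripper":1,"x":0,"y":0,"z":0,"ax":0,"ay":0,"az":0},{"gripper":1,"x":0,"y":0,"z":0,"ax":0,"ay":0,"az":0}])

```text
clock: 3.37
position: [442.3, -159.6, 137.4]
ee_rot: [-0.182, 0.983, -0.0, 0.0]
contact_force: [0.1, -0.1, -0.5]
gripper_width: 0.3
grasp_force: 0.0
```

Run:
```python
from h import *
m=arm.camera_model('wrist');s=arm.read_state();im,d=arm.get_image('wrist');np.savez('w2.npz',im=im,d=d);save('w2.png',im,1.2);print(s['wrist_torque'],s['contact_force'],s['position'],s['ee_rot'])
```

```text
[0.01219363 0.00224323 0.01512542] [ 0.08624409 -0.06818809 -0.48673092] [ 442.2707622  -159.56311296  137.3506319 ] [-1.82448741e-01  9.83215345e-01 -5.24696562e-05  1.99742301e-04]
```

View pics/w2.png

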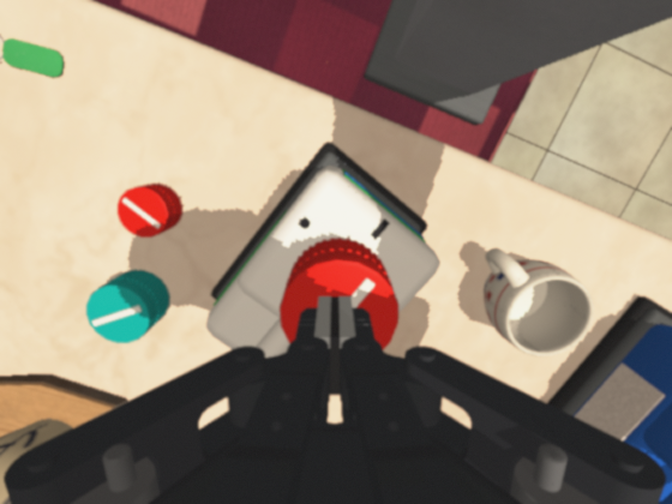

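The fingers shut at 0.3 mm without catching the cap. At 1.2x the fingertip is at (335,297), in front of the cap centred near (340,300). I'm checking the heights.

Run:
```python
from h import *
f=np.load('w2.npz');im,d=f['im'],f['d'];m=arm.camera_model('wrist');T=np.array(m['cam_to_world'])
print(T[:3,3],m['fx'])
for n,u,v in [('capL',250,240),('cap bar',306,242),('captop',285,230),('finger',272,252),('finger2',290,252),('finger3',283,275),('mark',317,190),('shoulder',240,200),('table',150,50)]:
    u1,v1=u,v;print(n,d[v,u],px2w('wrist',u,v,depth=d[v,u],m=m))
A=px2w('wrist',*blob(im,317,190)[:2],z=115,m=m);B=px2w('wrist',*blob(im,253,185)[:2],z=115,m=m);print(A,B,jugpose(A[:2],B[:2]))
s=arm.read_state();print(s['joints'],s['gripper_width'])
for c in ['scene','side']:
    im,dd=arm.get_image(c);np.savez(c+'1.npz',im=im,d=dd);p=w2px(c,[[443,-158,167]])[0];print(c,p)
    u,v=p.astype(int)
    save(c+'1.png',im[v-45:v+45,u-60:u+60],5)
```

```text
[ 378.12241093 -183.49305508  313.12739559] 304.1844518137935
capL 157.41214 [ 437.70785682 -176.5444162   165.9966618 ]
cap bar 154.99632 [ 427.47941536 -149.64897301  168.52306786]
captop 155.96764 [ 426.11816808 -161.61821419  165.93964921]
finger 142.55873 [ 433.44236214 -165.63026033  181.41207812]
finger2 142.66571 [ 430.457581   -157.7317535   181.31040057]
finger3 121.89966 [ 432.1397361  -160.91584345  203.01913376]
mark 202.09157 [ 408.81615708 -144.45796681  115.14939381]
shoulder 205.45499 [ 434.04089576 -190.05125765  113.71701713]
table 285.30634 [ 358.75413384 -321.55619482   -2.56438431]
[ 408.65161202 -144.36071987  115.        ] [ 421.150863  -184.9723272  115.       ] (array([ 444.04481024, -155.69685073]), np.float64(-17.392925539044302), np.float64(42.49157475066639), np.float64(41.914061532437614))
[ 5.81849379e-04  1.78700237e-01 -4.47977717e-01  6.06442098e-06
 -9.43926729e-01 -1.20439021e+00] 0.18676417507065673
scene [327.62325935 237.48505134]
side [317.86580381 191.90121517]
```

View pics/side1.png

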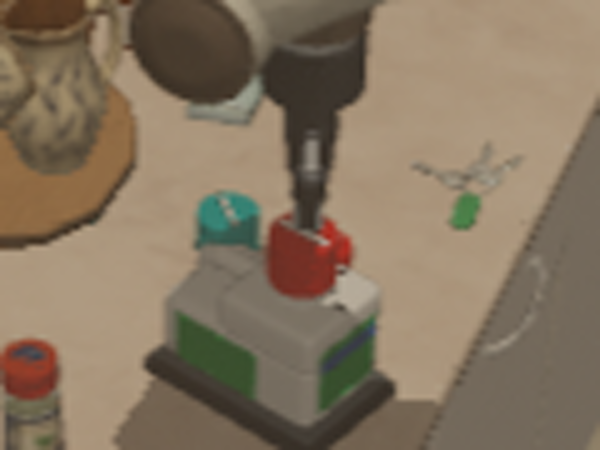

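Run:
```python
from h import *
f=np.load('w2.npz');im,d=f['im'],f['d'];m=arm.camera_model('wrist')
for u in (274,278,282,286):
    print(u,[(v,int(round(d[v,u])),*im[v,u],*np.round(px2w('wrist',u,v,depth=d[v,u],m=m)).astype(int)) for v in range(240,262,3)])
for c in ['side','scene']:
    f=np.load(c+'1.npz');im,d=f['im'],f['d'];p=w2px(c,[[443,-158,167],[442.3,-159.6,137],[442.3,-159.6,185]]);print(c,p)
    u0,v0=p[0].astype(int)
    for v in range(v0-16,v0+5,2): print(v,[(u,*im[v,u],*np.round(px2w(c,u,v,depth=d[v,u])).astype(int)) for u in range(u0-2,u0+4,2)])
f=np.load('w1.npz');im,d=f['im'],f['d']
```

```text
274 [(240, 157, np.uint8(238), np.uint8(47), np.uint8(38), np.int64(433), np.int64(-165), np.int64(167)), (243, 158, np.uint8(203), np.uint8(37), np.uint8(31), np.int64(435), np.int64(-164), np.int64(166)), (246, 158, np.uint8(150), np.uint8(56), np.uint8(51), np.int64(436), np.int64(-164), np.int64(167)), (249, 145, np.uint8(98), np.uint8(95), np.uint8(89), np.int64(433), np.int64(-165), np.int64(178)), (252, 143, np.uint8(96), np.uint8(93), np.uint8(88), np.int64(433), np.int64(-165), np.int64(181)), (255, 140, np.uint8(94), np.uint8(92), np.uint8(86), np.int64(433), np.int64(-165), np.int64(184)), (258, 137, np.uint8(95), np.uint8(92), np.uint8(86), np.int64(433), np.int64(-165), np.int64(187)), (261, 133, np.uint8(94), np.uint8(91), np.uint8(85), np.int64(433), np.int64(-165), np.int64(191))]
278 [(240, 158, np.uint8(232), np.uint8(45), np.uint8(35), np.int64(433), np.int64(-163), np.int64(165)), (243, 157, np.uint8(166), np.uint8(31), np.uint8(28), np.int64(434), np.int64(-162), np.int64(166)), (246, 160, np.uint8(144), np.uint8(30), np.uint8(25), np.int64(436), np.int64(-162), 
[... 8037 characters left out ...]
162), np.int64(187)), (329, np.uint8(68), np.uint8(69), np.uint8(63), np.int64(433), np.int64(-165), np.int64(184))]
239 [(325, np.uint8(112), np.uint8(89), np.uint8(81), np.int64(432), np.int64(-156), np.int64(171)), (327, np.uint8(87), np.uint8(63), np.uint8(60), np.int64(430), np.int64(-162), np.int64(177)), (329, np.uint8(82), np.uint8(67), np.uint8(62), np.int64(432), np.int64(-166), np.int64(178))]
241 [(325, np.uint8(160), np.uint8(81), np.uint8(73), np.int64(430), np.int64(-157), np.int64(166)), (327, np.uint8(143), np.uint8(43), np.uint8(35), np.int64(433), np.int64(-161), np.int64(166)), (329, np.uint8(131), np.uint8(46), np.uint8(37), np.int64(433), np.int64(-167), np.int64(170))]
```

All three cameras put the real fingertips at z≈177 while the state says 137, so the tips stand about 40 mm behind the reported TCP. I'll open, centre by (1,2) mm, go to a state z of about 95, and close.

Request:
send_rows(targets=[{"gripper":-1,"x":-0.15,"y":0.15,"z":0,"ax":0,"ay":0,"az":0},{"gripper":-1,"x":0,"y":0,"z":0,"ax":0,"ay":0,"az":0},{"gripper":-1,"x":0,"y":0,"z":0,"ax":0,"ay":0,"az":0},{"gripper":-1,"x":0,"y":0,"z":0,"ax":0,"ay":0,"az":0},{"gripper":-1,"x":0,"y":0,"z":0,"ax":0,"ay":0,"az":0}])

```text
clock: 3.93
position: [443.0, -157.7, 137.1]
ee_rot: [-0.182, 0.983, 0.0, -0.0]
contact_force: [0.0, 0.1, -0.4]
gripper_width: 60.5
grasp_force: 0.0
```

Request:
send_rows(targets=[{"gripper":-1,"x":0,"y":0,"z":0,"ax":0,"ay":0,"az":0},{"gripper":-1,"x":0,"y":0,"z":0,"ax":0,"ay":0,"az":0},{"gripper":-1,"x":0,"y":0,"z":0,"ax":0,"ay":0,"az":0},{"gripper":-1,"x":0,"y":0,"z":1.0,"ax":0,"ay":0,"az":0},{"gripper":-1,"x":0,"y":0,"z":1.0,"ax":0,"ay":0,"az":0}])

```text
clock: 4.35
position: [443.6, -157.7, 117.4]
ee_rot: [-0.182, 0.983, -0.0, 0.001]
contact_force: [-0.0, -0.0, -0.2]
gripper_width: 85.5
grasp_force: 0.0
```

Request:
send_rows(targets=[{"gripper":-1,"x":0,"y":0,"z":1.0,"ax":0,"ay":0,"az":0},{"gripper":-1,"x":0,"y":0,"z":1.0,"ax":0,"ay":0,"az":0},{"gripper":-1,"x":0,"y":0,"z":0.2,"ax":0,"ay":0,"az":0},{"gripper":-1,"x":0,"y":0,"z":0,"ax":0,"ay":0,"az":0}])

```text
clock: 4.68
position: [442.5, -157.7, 94.6]
ee_rot: [-0.182, 0.983, 0.0, -0.001]
contact_force: [-0.3, 0.2, 0.9]
gripper_width: 85.4
grasp_force: 0.0
```

Request:
send_rows(targets=[{"gripper":1,"x":0,"y":0,"z":0,"ax":0,"ay":0,"az":0},{"gripper":1,"x":0,"y":0,"z":0,"ax":0,"ay":0,"az":0},{"gripper":1,"x":0,"y":0,"z":0,"ax":0,"ay":0,"az":0},{"gripper":1,"x":0,"y":0,"z":0,"ax":0,"ay":0,"az":0},{"gripper":1,"x":0,"y":0,"z":0,"ax":0,"ay":0,"az":0}])

```text
clock: 5.1
position: [443.5, -157.7, 95.9]
ee_rot: [-0.183, 0.983, -0.0, 0.001]
contact_force: [-1.0, 0.1, 3.4]
gripper_width: 52.0
grasp_force: 61.8
```

Gripped with a width of 52 mm and 62 N. Next I press down 6 mm.

Request:
send_rows(targets=[{"gripper":1,"x":0,"y":0,"z":0.2,"ax":0,"ay":0,"az":0},{"gripper":1,"x":0,"y":0,"z":0.2,"ax":0,"ay":0,"az":0},{"gripper":1,"x":0,"y":0,"z":0.2,"ax":0,"ay":0,"az":0},{"gripper":1,"x":0,"y":0,"z":0,"ax":0,"ay":0,"az":0},{"gripper":1,"x":0,"y":0,"z":0,"ax":0,"ay":0,"az":0}])

```text
clock: 5.52
position: [443.6, -157.8, 90.5]
ee_rot: [-0.183, 0.983, -0.0, 0.001]
contact_force: [-3.4, 1.7, 10.7]
gripper_width: 52.9
grasp_force: 62.0
```

Request:
send_rows(targets=[{"gripper":1,"x":0,"y":0,"z":0.12,"ax":0,"ay":0,"az":0},{"gripper":1,"x":0,"y":0,"z":0,"ax":0,"ay":0,"az":0},{"gripper":1,"x":0,"y":0,"z":0,"ax":0,"ay":0,"az":-3},{"gripper":1,"x":0,"y":0,"z":0,"ax":0,"ay":0,"az":-3},{"gripper":1,"x":0,"y":0,"z":0,"ax":0,"ay":0,"az":-3}])

```text
clock: 5.93
position: [444.9, -158.1, 90.0]
ee_rot: [-0.261, 0.965, -0.001, 0.002]
contact_force: [-2.2, 0.3, 11.6]
gripper_width: 52.8
grasp_force: 62.1
```

Run:
```python
from h import *
s=arm.read_state();print({k:np.round(s[k],3) for k in ['joints','position','contact_force','wrist_torque','gripper_width']})
```

```text
{'joints': array([ 0.005,  0.24 , -0.511,  0.002, -0.816, -1.049]), 'position': array([ 444.918, -158.094,   90.044]), 'contact_force': array([-2.244,  0.294, 11.588]), 'wrist_torque': array([ 0.244,  0.361, -0.076]), 'gripper_width': np.float64(52.779)}
```

It has passed the tooth angle with little torque. I'll continue the remaining 60°.

Request:
send_rows(targets=[{"gripper":1,"x":0,"y":0,"z":0,"ax":0,"ay":0,"az":-6},{"gripper":1,"x":0,"y":0,"z":0,"ax":0,"ay":0,"az":-6},{"gripper":1,"x":0,"y":0,"z":0,"ax":0,"ay":0,"az":-6},{"gripper":1,"x":0,"y":0,"z":0,"ax":0,"ay":0,"az":-6},{"gripper":1,"x":0,"y":0,"z":0,"ax":0,"ay":0,"az":-6}])

```text
clock: 6.35
position: [445.7, -158.0, 90.2]
ee_rot: [-0.503, 0.864, -0.002, 0.002]
contact_force: [0.1, 1.5, 9.6]
gripper_width: 52.7
grasp_force: 62.2
```

Request:
send_rows(targets=[{"gripper":1,"x":0,"y":0,"z":0,"ax":0,"ay":0,"az":-6},{"gripper":1,"x":0,"y":0,"z":0,"ax":0,"ay":0,"az":-6},{"gripper":1,"x":0,"y":0,"z":0,"ax":0,"ay":0,"az":-6},{"gripper":1,"x":0,"y":0,"z":0,"ax":0,"ay":0,"az":-6},{"gripper":1,"x":0,"y":0,"z":0,"ax":0,"ay":0,"az":-6}])

```text
clock: 6.77
position: [446.2, -158.0, 90.4]
ee_rot: [0.71, -0.705, 0.003, -0.002]
contact_force: [0.1, 1.7, 9.7]
gripper_width: 52.8
grasp_force: 62.2
```

Run:
```python
from h import *
s=arm.read_state();print({k:np.round(s[k],3) for k in ['joints','position','ee_rot','contact_force','wrist_torque','gripper_width']})
im,d=arm.get_image('wrist');np.savez('w3.npz',im=im,d=d);save('w3.png',im[130:330,150:420],2.4)
```

```text
{'joints': array([ 0.005,  0.24 , -0.51 ,  0.002, -0.815,  0.001]), 'position': array([ 446.159, -157.995,   90.376]), 'ee_rot': array([ 0.71 , -0.705,  0.003, -0.002]), 'contact_force': array([0.062, 1.669, 9.723]), 'wrist_torque': array([ 0.358,  0.   , -0.04 ]), 'gripper_width': np.float64(52.776)}
```

View pics/w3.png

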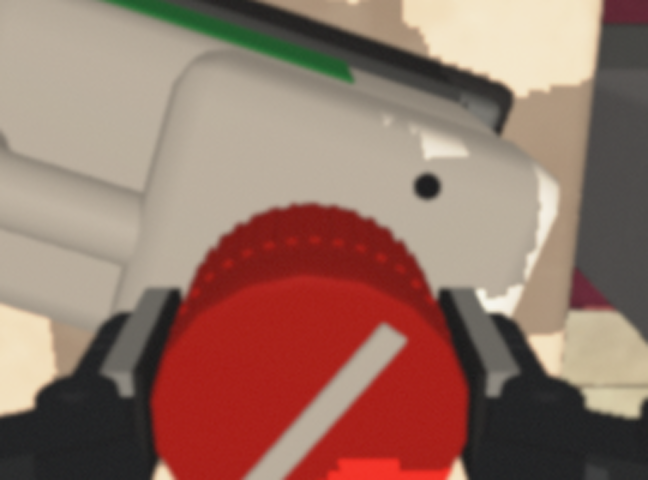

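The white bar runs towards the black dot at crop (427,187), so the cap is in the release position. Lifting.

Request:
send_rows(targets=[{"gripper":1,"x":0,"y":0,"z":-0.6,"ax":0,"ay":0,"az":0},{"gripper":1,"x":0,"y":0,"z":-0.6,"ax":0,"ay":0,"az":0},{"gripper":1,"x":0,"y":0,"z":-0.8,"ax":0,"ay":0,"az":0},{"gripper":1,"x":0,"y":0,"z":-1.0,"ax":0,"ay":0,"az":0},{"gripper":1,"x":0,"y":0,"z":-1.0,"ax":0,"ay":0,"az":0}])

```text
clock: 7.23
position: [442.1, -157.6, 127.8]
ee_rot: [-0.707, 0.707, 0.001, -0.001]
contact_force: [0.6, 0.7, -1.3]
gripper_width: 52.7
grasp_force: 62.7
```

Request:
send_rows(targets=[{"gripper":1,"x":0,"y":0,"z":-2.0,"ax":0,"ay":0,"az":0},{"gripper":1,"x":0,"y":0,"z":-2.0,"ax":0,"ay":0,"az":0},{"gripper":1,"x":0,"y":0,"z":-1.0,"ax":0,"ay":0,"az":0},{"gripper":1,"x":0,"y":0,"z":0,"ax":0,"ay":0,"az":0},{"gripper":1,"x":0,"y":0,"z":0,"ax":0,"ay":0,"az":0}])

```text
clock: 7.65
position: [442.5, -157.5, 177.7]
ee_rot: [-0.707, 0.707, 0.0, 0.0]
contact_force: [-0.4, 0.1, -0.7]
gripper_width: 52.4
grasp_force: 62.8
```

Run:
```python
from h import *
s=arm.read_state();print({k:np.round(s[k],3) for k in ['joints','position','ee_rot','contact_force','wrist_torque','gripper_width']})
m=arm.camera_model('wrist');im,d=arm.get_image('wrist');np.savez('w4.npz',im=im,d=d)
from scipy.spatial.transform import Rotation as R
Rt=R.from_quat(s['ee_rot']).as_matrix();print(Rt.round(4))
# bar in tool frame
hsv=cv2.cvtColor(im,cv2.COLOR_RGB2HSV)
g=im.astype(int);w=(g.min(2)>90)&(g.max(2)-g.min(2)<70);w[:215]=0;w[330:]=0;w[:,:230]=0;w[:,330:]=0
n,l,st,c=cv2.connectedComponentsWithStats(w.astype(np.uint8))
for i in range(1,n):
    if st[i,4]<60: continue
    yy,xx=np.nonzero(l==i);P=np.array([Rt.T@(px2w('wrist',x,y,depth=d[y,x],m=m)-s['position']) for x,y in zip(xx,yy)])
    e=np.linalg.eigh(np.cov(P[:,:2].T));v=e[1][:,1];print(st[i],P.mean(0),np.degrees(np.arctan2(v[1],v[0])),np.sqrt(e[0]*12))
save('w4.png',im,1.2)
sh=np.array([460.4,171.3,0])-s['position'];print('tool shift',Rt.T@sh)
```

```text
{'joints': array([ 5.000e-03,  1.360e-01, -3.870e-01, -1.000e-03, -1.048e+00,
       -5.000e-03]), 'position': array([ 442.516, -157.475,  177.681]), 'ee_rot': array([-0.707,  0.707,  0.   ,  0.   ]), 'contact_force': array([-0.407,  0.089, -0.742]), 'wrist_torque': array([-0.049,  0.053,  0.083]), 'gripper_width': np.float64(52.379)}
[[-2.e-04 -1.e+00 -2.e-04]
 [-1.e+00  2.e-04  7.e-04]
 [-7.e-04  2.e-04 -1.e+00]]
[230 215  35  31 419] [ -7.60317789 -31.20452636  51.8817571 ] -147.09406988065783 [14.61411288 50.13135954]
[290 215  40  34 435] [-18.5599828   35.30079042  80.33861288] 150.75949512153608 [ 17.61104929 104.17078472]
[ 252  265   67   65 1048] [  2.65152166   2.46654121 -71.57192096] -144.90716469442162 [ 9.28223189 36.20687313]
tool shift [-328.65385335  -17.86156244  177.90628505]
```

View pics/w4.png

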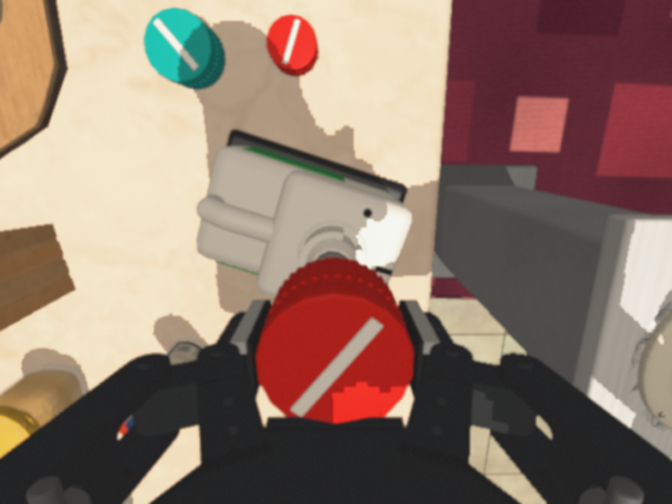

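The cap is held, its bar running (297,412) to (376,322) in the 1.2x picture, and the white neck is open behind it. I'll go past the blue jug to y≈240 so its marks show clear of the cap.

Request:
send_rows(targets=[{"gripper":1,"x":-3.6,"y":-0.15,"z":0,"ax":0,"ay":0,"az":0},{"gripper":1,"x":-3.6,"y":-0.15,"z":0,"ax":0,"ay":0,"az":0},{"gripper":1,"x":-3.6,"y":-0.15,"z":0,"ax":0,"ay":0,"az":0},{"gripper":1,"x":-3.6,"y":-0.15,"z":0,"ax":0,"ay":0,"az":0},{"gripper":1,"x":-3.6,"y":-0.15,"z":0,"ax":0,"ay":0,"az":0}])

```text
clock: 8.12
position: [449.1, 23.5, 176.5]
ee_rot: [-0.707, 0.707, 0.001, -0.001]
contact_force: [0.1, 0.3, -0.6]
gripper_width: 52.8
grasp_force: 62.8
```

Request:
send_rows(targets=[{"gripper":1,"x":-3.6,"y":-0.15,"z":0,"ax":0,"ay":0,"az":0},{"gripper":1,"x":-3.6,"y":-0.15,"z":0,"ax":0,"ay":0,"az":0},{"gripper":1,"x":-3.6,"y":-0.15,"z":0,"ax":0,"ay":0,"az":0},{"gripper":1,"x":-3.6,"y":-0.15,"z":0,"ax":0,"ay":0,"az":0},{"gripper":1,"x":-3.6,"y":-0.15,"z":0,"ax":0,"ay":0,"az":0}])

```text
clock: 8.53
position: [456.7, 203.5, 176.4]
ee_rot: [0.707, -0.707, -0.0, 0.002]
contact_force: [0.6, 0.1, -2.0]
gripper_width: 52.3
grasp_force: 62.8
```

Request:
send_rows(targets=[{"gripper":1,"x":-3.6,"y":-0.15,"z":0,"ax":0,"ay":0,"az":0},{"gripper":1,"x":0,"y":0,"z":0,"ax":0,"ay":0,"az":-3.4},{"gripper":1,"x":0,"y":0,"z":0,"ax":0,"ay":0,"az":-3.4},{"gripper":1,"x":0,"y":0,"z":0,"ax":0,"ay":0,"az":-3.4},{"gripper":1,"x":0,"y":0,"z":0,"ax":0,"ay":0,"az":0}])

```text
clock: 8.95
position: [458.4, 238.0, 176.1]
ee_rot: [0.768, -0.641, -0.0, 0.002]
contact_force: [-0.3, 0.2, -1.2]
gripper_width: 52.5
grasp_force: 62.8
```

Request:
send_rows(targets=[{"gripper":1,"x":0,"y":0,"z":0,"ax":0,"ay":0,"az":0},{"gripper":1,"x":0,"y":0,"z":0,"ax":0,"ay":0,"az":0},{"gripper":1,"x":0,"y":0,"z":0,"ax":0,"ay":0,"az":0}])

```text
clock: 9.2
position: [459.3, 237.9, 177.5]
ee_rot: [0.767, -0.642, -0.0, 0.0]
contact_force: [-0.5, 0.5, -1.0]
gripper_width: 52.2
grasp_force: 62.8
```

Run:
```python
from h import *
s=arm.read_state();print({k:np.round(s[k],3) for k in ['joints','position','ee_rot','contact_force','gripper_width']})
m=arm.camera_model('wrist');im,d=arm.get_image('wrist');np.savez('w5.npz',im=im,d=d);save('w5.png',im,1.2)
for b in arm.boxes_of('wrist','refill_jug'): print(b)
print('predicted marks/neck px',w2px('wrist',[[423.7,176.3,115],[442.6,138.8,115],[460.4,171.3,146]],m))
```

```text
{'joints': array([ 0.792,  0.218, -0.283, -0.   , -1.07 , -0.615]), 'position': array([459.269, 237.935, 177.506]), 'ee_rot': array([ 0.767, -0.642, -0.   ,  0.   ]), 'contact_force': array([-0.497,  0.524, -0.975]), 'gripper_width': np.float64(52.197)}
{'rect': [171.0, 42.9, 192.5, 157.0], 'score': 0.63}
predicted marks/neck px [[339.08935984 142.44448001]
 [325.55337182  86.51495359]
 [295.63877356 127.5902319 ]]
```

View pics/w5.png

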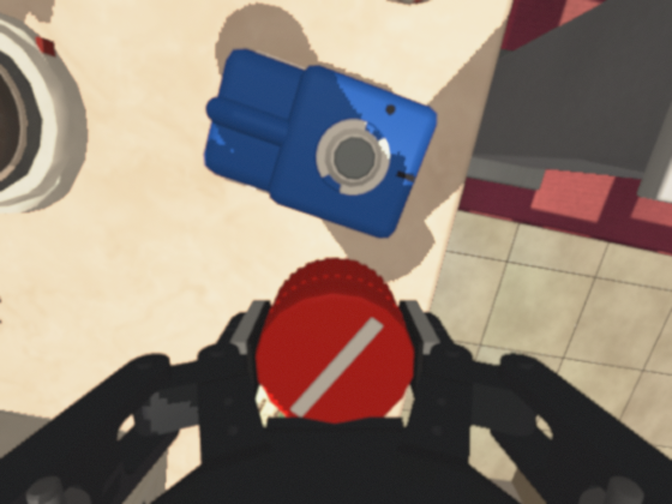

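The blue jug's dot is at 1.2x (390,109), its bar at (405,176) and its disc at (353,157). All are within about 4 px of prediction, so I'm refining, and measuring the cap in the tool frame.

Run:
```python
from h import *
from scipy.spatial.transform import Rotation as R
f=np.load('w5.npz');im,d=f['im'],f['d'];m=arm.camera_model('wrist');s=arm.read_state();Rt=R.from_quat(s['ee_rot']).as_matrix();p0=s['position']
a=blob(im,337,146);b=blob(im,325,91);A=px2w('wrist',*a[:2],z=115,m=m);B=px2w('wrist',*b[:2],z=115,m=m)
print(a,b,jugpose(A[:2],B[:2]))
# disc: gray-green ellipse
g=im.astype(int);q=(abs(g-g[131,294]).max(2)<25).astype(np.uint8);n,l,st,c=cv2.connectedComponentsWithStats(q);i=l[131,294]
print('disc',st[i],c[i],px2w('wrist',*c[i],z=153,m=m),px2w('wrist',294,131,depth=d[131,294],m=m)[2])
# cap bar within hull, red top
w=((g.max(2)-g.min(2)<70)&(g.min(2)>70));w[:264]=0;w[348:]=0;w[:,:240]=0;w[:,:][:, 322:]=0
n,l,st,c=cv2.connectedComponentsWithStats(w.astype(np.uint8));i=1+np.argmax([st[k,4] if 265<c[k][0]<300 else 0 for k in range(1,n)]);yy,xx=np.nonzero(l==i)
print(st[i])
tp=lambda x,y:Rt.T@(px2w('wrist',x,y,z=p0[2]+71.5,m=m)-p0)
P=np.array([tp(x,y)[:2] for x,y in zip(xx,yy)]);mn,sz,an=cv2.minAreaRect(P.astype(np.float32));e=np.linalg.eigh(np.cov(P.T));v=e[1][:,1]
wy=np.degrees(np.arctan2(*(Rt[:2,:2]@v)[::-1]));print('bar mean tool',P.mean(0),'minrect',mn,sz,'world yaw',wy,wy%180)
hsv=cv2.cvtColor(im,cv2.COLOR_RGB2HSV);red=((hsv[...,0]<8)|(hsv[...,0]>172))&(hsv[...,1]>140)
vv,uu=np.nonzero(red);k=(vv>210)&(vv<352)&(uu>200)&(uu<360);H=np.array([Rt.T@(px2w('wrist',u,v,depth=d[v,u],m=m)-p0) for u,v in zip(uu[k],vv[k])])
t=H[abs(H[:,2]+71.5)<3];print('top',np.median(t[:,2]),np.percentile(t[:,0],[1,99]),np.percentile(t[:,1],[0.5,99.5]))
```

```text
(np.float64(333.7915309446254), np.float64(145.16938110749186), np.int32(28)) (np.float64(324.96027131782944), np.float64(90.75193798449612), np.int32(41)) (array([463.2262305 , 171.99751908]), np.float64(-12.367575542500493), np.float64(40.29254212210663), np.float64(41.914061532437614))
disc [279 115  33  35 925] [294.98810811 131.54918919] [460.89000957 173.89833972 153.        ] 153.1736180852543
[ 242  265   77   83 1320]
bar mean tool [-0.55317039 -0.14884399] minrect (-1.273284912109375, -0.7017612457275391) (44.339420318603516, 5.317891597747803) world yaw 62.24850939749078 62.24850939749078
top -69.91655638517912 [-21.54515392  23.73173703] [-26.16616251  24.89324904]
```

I'm getting a closer look by lowering 5 cm beside the neck, with the underside still at 157, above the rim.

Request:
send_rows(targets=[{"gripper":1,"x":0,"y":0,"z":2.5,"ax":0,"ay":0,"az":0},{"gripper":1,"x":0,"y":0,"z":2.5,"ax":0,"ay":0,"az":0},{"gripper":1,"x":0,"y":0,"z":0,"ax":0,"ay":0,"az":0},{"gripper":1,"x":0,"y":0,"z":0,"ax":0,"ay":0,"az":0},{"gripper":1,"x":0,"y":0,"z":0,"ax":0,"ay":0,"az":0}])

```text
clock: 9.72
position: [460.4, 238.8, 129.2]
ee_rot: [0.767, -0.641, 0.0, -0.001]
contact_force: [-0.1, 0.0, 0.6]
gripper_width: 52.2
grasp_force: 63.0
```

```bash
cat > m.py <<'E'
from h import *
from scipy.spatial.transform import Rotation as R
m=arm.camera_model('wrist');s=arm.read_state();im,d=arm.get_image('wrist')
Rt=R.from_quat(s['ee_rot']).as_matrix();p0=s['position'];print(p0,s['ee_rot'])
np.savez('w6.npz',im=im,d=d)
g=im.astype(int)
A0,B0,D0=w2px('wrist',[[424,178.5,115],[443,141,115],[460.9,173.9,153]],m);print(A0,B0,D0)
u,v=D0.round().astype(int)
q=(abs(g-np.median(g[v-4:v+5,u-4:u+5].reshape(-1,3),axis=0)).max(2)<25).astype(np.uint8);n,l,st,c=cv2.connectedComponentsWithStats(q);i=l[v,u]
print('disc',st[i],c[i],px2w('wrist',*c[i],z=153,m=m))
def dark(c0,r=13):
    x0,y0=(c0-r).astype(int);p=g[y0:y0+2*r,x0:x0+2*r].max(2)
    n,l,st,c=cv2.connectedComponentsWithStats((p<75).astype(np.uint8));k=1+np.argmax(st[1:,4]);print(st[k],p.min());return c[k]+[x0,y0]
A=dark(A0);B=dark(B0);print(A,B);A,B=[px2w('wrist',*q,z=115,m=m)[:2] for q in (A,B)];print(jugpose(A,B))
u,v=D0.round().astype(int);cv2.imwrite('pics/w6.png',cv2.resize(im[max(v-70,0):v+60,u-80:u+80,::-1],None,fx=4,fy=4))
E
python3 m.py
```

```text
[460.39517206 238.78838559 129.19545652] [ 7.67354591e-01 -6.41222170e-01  4.97314627e-04 -9.01616514e-04]
[355.16150725 149.7101095 ] [338.98814459  79.50030298] [302.46346313 133.00962499]
disc [ 281  110   45   46 1620] [302.69876543 132.69012346] [460.81738147 173.73172651 153.        ]
[ 4 12 17  9 81] 35
[11 12  8  8 51] 52
[354.62962963 151.81481481] [339.58823529  81.25490196]
(array([460.65435144, 174.15843872]), np.float64(-8.59311503056503), np.float64(42.175407511005986), np.float64(41.914061532437614))
```

View pics/w6.png

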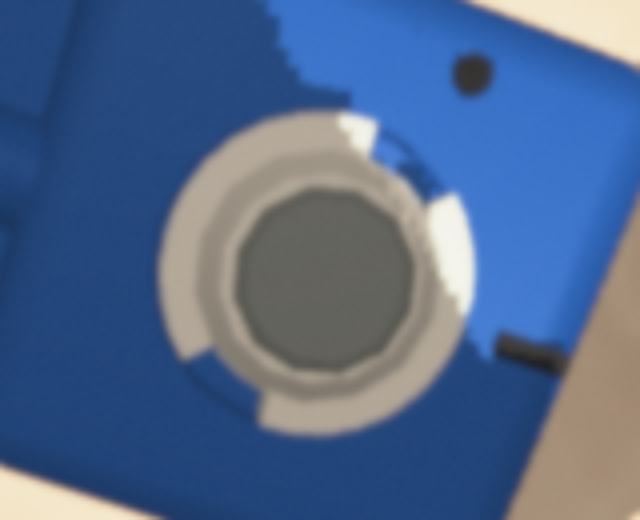

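Disc and marks agree on the blue neck at (460.8,174.0) with yaw -8.5°, and the cap yaw of about 61° falls in the entry gap. Moving over it and lowering to underside 130.

Request:
send_rows(targets=[{"gripper":1,"x":2.2,"y":0.4,"z":-0.3,"ax":0,"ay":0,"az":0},{"gripper":1,"x":2.2,"y":0.4,"z":0,"ax":0,"ay":0,"az":0},{"gripper":1,"x":2.1,"y":0.32,"z":0,"ax":0,"ay":0,"az":0},{"gripper":1,"x":0,"y":0,"z":0,"ax":0,"ay":0,"az":0},{"gripper":1,"x":0,"y":0,"z":0,"ax":0,"ay":0,"az":0}])

```text
clock: 10.18
position: [460.8, 172.2, 132.5]
ee_rot: [0.767, -0.642, 0.0, -0.002]
contact_force: [0.5, 0.3, -0.6]
gripper_width: 52.7
grasp_force: 63.0
```

Request:
send_rows(targets=[{"gripper":1,"x":0,"y":0,"z":0,"ax":0,"ay":0,"az":0},{"gripper":1,"x":0,"y":0,"z":0.4,"ax":0,"ay":0,"az":0},{"gripper":1,"x":0,"y":0,"z":0.4,"ax":0,"ay":0,"az":0},{"gripper":1,"x":0,"y":0,"z":0.4,"ax":0,"ay":0,"az":0},{"gripper":1,"x":0,"y":0,"z":0.3,"ax":0,"ay":0,"az":0}])

```text
clock: 10.6
position: [459.6, 172.6, 115.1]
ee_rot: [0.767, -0.641, -0.0, 0.001]
contact_force: [0.3, -0.3, -1.4]
gripper_width: 52.6
grasp_force: 63.0
```

Request:
send_rows(targets=[{"gripper":1,"x":0,"y":0,"z":0.3,"ax":0,"ay":0,"az":0},{"gripper":1,"x":0,"y":0,"z":0.3,"ax":0,"ay":0,"az":0},{"gripper":1,"x":0,"y":0,"z":0.3,"ax":0,"ay":0,"az":0},{"gripper":1,"x":0,"y":0,"z":0,"ax":0,"ay":0,"az":0},{"gripper":1,"x":0,"y":0,"z":0,"ax":0,"ay":0,"az":0}])

```text
clock: 11.02
position: [459.9, 172.3, 106.7]
ee_rot: [0.767, -0.641, -0.0, 0.0]
contact_force: [-0.4, -0.3, -2.2]
gripper_width: 52.5
grasp_force: 63.0
```

Request:
send_rows(targets=[{"gripper":1,"x":0,"y":0,"z":0.3,"ax":0,"ay":0,"az":0},{"gripper":1,"x":0,"y":0,"z":0.3,"ax":0,"ay":0,"az":0},{"gripper":1,"x":0,"y":0,"z":0,"ax":0,"ay":0,"az":0},{"gripper":1,"x":0,"y":0,"z":0,"ax":0,"ay":0,"az":0}])

```text
clock: 11.35
position: [459.8, 172.3, 100.7]
ee_rot: [0.767, -0.641, -0.0, 0.0]
contact_force: [0.5, -0.5, -0.5]
gripper_width: 52.3
grasp_force: 63.0
```

It has entered the gap with no contact at underside 130.5. Now I press.

Request:
send_rows(targets=[{"gripper":1,"x":0,"y":0,"z":0.3,"ax":0,"ay":0,"az":0},{"gripper":1,"x":0,"y":0,"z":0.3,"ax":0,"ay":0,"az":0},{"gripper":1,"x":0,"y":0,"z":0.3,"ax":0,"ay":0,"az":0},{"gripper":1,"x":0,"y":0,"z":0.3,"ax":0,"ay":0,"az":0},{"gripper":1,"x":0,"y":0,"z":0,"ax":0,"ay":0,"az":0}])

```text
clock: 11.77
position: [460.3, 172.5, 90.0]
ee_rot: [0.768, -0.641, 0.0, -0.0]
contact_force: [-3.8, 0.3, 9.9]
gripper_width: 52.4
grasp_force: 63.5
```

Request:
send_rows(targets=[{"gripper":1,"x":0,"y":0,"z":0,"ax":0,"ay":0,"az":0},{"gripper":1,"x":0,"y":0,"z":0,"ax":0,"ay":0,"az":0}])

```text
clock: 11.93
position: [460.3, 172.6, 90.5]
ee_rot: [0.768, -0.641, 0.0, -0.0]
contact_force: [-4.0, -1.2, 10.7]
gripper_width: 52.7
grasp_force: 63.5
```

Request:
send_rows(targets=[{"gripper":1,"x":0,"y":0,"z":0.15,"ax":0,"ay":0,"az":0},{"gripper":1,"x":0,"y":0,"z":0,"ax":0,"ay":0,"az":0},{"gripper":1,"x":0,"y":0,"z":0,"ax":0,"ay":0,"az":5},{"gripper":1,"x":0,"y":0,"z":0,"ax":0,"ay":0,"az":5},{"gripper":1,"x":0,"y":0,"z":0,"ax":0,"ay":0,"az":5}])

```text
clock: 12.35
position: [461.6, 173.0, 89.7]
ee_rot: [-0.676, 0.737, -0.001, 0.002]
contact_force: [-2.7, -1.5, 11.7]
gripper_width: 52.5
grasp_force: 63.9
```

```bash
cat > s.py <<'E'
from h import *
s=arm.read_state();j=s['joints'];print({k:np.round(s[k],3) for k in ['position','contact_force','wrist_torque']},'yaw',np.degrees(2*np.arctan2(s['ee_rot'][1],s['ee_rot'][0]))%360)
E
python3 s.py
```

```text
{'position': array([461.606, 172.967,  89.705]), 'contact_force': array([-2.739, -1.53 , 11.737]), 'wrist_torque': array([-0.297,  0.441,  0.054])} yaw 265.0661941076941
```

Request:
send_rows(targets=[{"gripper":1,"x":0,"y":0,"z":0,"ax":0,"ay":0,"az":5},{"gripper":1,"x":0,"y":0,"z":0,"ax":0,"ay":0,"az":5},{"gripper":1,"x":0,"y":0,"z":0.05,"ax":0,"ay":0,"az":5},{"gripper":1,"x":0,"y":0,"z":0,"ax":0,"ay":0,"az":5},{"gripper":1,"x":0,"y":0,"z":0,"ax":0,"ay":0,"az":5}])

```text
clock: 12.77
position: [461.6, 172.6, 89.2]
ee_rot: [-0.5, 0.866, -0.001, 0.002]
contact_force: [-2.0, -2.0, 11.8]
gripper_width: 52.5
grasp_force: 63.9
```

Request:
send_rows(targets=[{"gripper":1,"x":0,"y":0,"z":0,"ax":0,"ay":0,"az":5},{"gripper":1,"x":0,"y":0,"z":0,"ax":0,"ay":0,"az":5},{"gripper":1,"x":0,"y":0,"z":0,"ax":0,"ay":0,"az":5},{"gripper":1,"x":0,"y":0,"z":0,"ax":0,"ay":0,"az":5},{"gripper":1,"x":0,"y":0,"z":0,"ax":0,"ay":0,"az":2}])

```text
clock: 13.18
position: [461.3, 172.7, 89.2]
ee_rot: [-0.326, 0.945, -0.0, 0.002]
contact_force: [-2.9, -1.5, 11.8]
gripper_width: 52.7
grasp_force: 63.8
```

```bash
python3 s.py
```

```text
{'position': array([461.312, 172.662,  89.181]), 'contact_force': array([-2.853, -1.469, 11.773]), 'wrist_torque': array([-0.425,  0.744,  0.056])} yaw 218.10436762721267
```

Turned 62° so far. I'm feeling for the stop in small steps.

Request:
send_rows(targets=[{"gripper":1,"x":0,"y":0,"z":0,"ax":0,"ay":0,"az":2},{"gripper":1,"x":0,"y":0,"z":0,"ax":0,"ay":0,"az":2},{"gripper":1,"x":0,"y":0,"z":0,"ax":0,"ay":0,"az":1},{"gripper":1,"x":0,"y":0,"z":0,"ax":0,"ay":0,"az":0}])

```text
clock: 13.52
position: [461.3, 172.7, 89.2]
ee_rot: [-0.286, 0.958, -0.0, 0.002]
contact_force: [-2.9, -2.1, 11.7]
gripper_width: 52.6
grasp_force: 63.8
```

```bash
python3 s.py
```

```text
{'position': array([461.279, 172.734,  89.188]), 'contact_force': array([-2.868, -2.148, 11.71 ]), 'wrist_torque': array([-0.381,  0.742,  0.057])} yaw 213.26324489993664
```

Request:
send_rows(targets=[{"gripper":1,"x":0,"y":0,"z":0,"ax":0,"ay":0,"az":1},{"gripper":1,"x":0,"y":0,"z":0,"ax":0,"ay":0,"az":1},{"gripper":1,"x":0,"y":0,"z":0,"ax":0,"ay":0,"az":0}])

```text
clock: 13.77
position: [461.3, 172.8, 89.2]
ee_rot: [-0.269, 0.963, -0.0, 0.002]
contact_force: [-2.8, -2.1, 10.8]
gripper_width: 52.3
grasp_force: 63.8
```

```bash
python3 s.py
```

```text
{'position': array([461.269, 172.773,  89.173]), 'contact_force': array([-2.783, -2.079, 10.772]), 'wrist_torque': array([-0.329,  0.737,  0.005])} yaw 211.26775585513383
```

Request:
send_rows(targets=[{"gripper":1,"x":0,"y":0,"z":0,"ax":0,"ay":0,"az":1},{"gripper":1,"x":0,"y":0,"z":0,"ax":0,"ay":0,"az":0}])

```text
clock: 13.93
position: [461.3, 172.8, 89.2]
ee_rot: [-0.261, 0.965, -0.0, 0.002]
contact_force: [-3.2, -0.4, 12.1]
gripper_width: 52.3
grasp_force: 63.8
```

```bash
python3 s.py
```

```text
{'position': array([461.278, 172.752,  89.182]), 'contact_force': array([-3.234, -0.432, 12.083]), 'wrist_torque': array([-0.313,  0.779,  0.077])} yaw 210.26849930006702
```

Request:
send_rows(targets=[{"gripper":1,"x":0,"y":0,"z":0,"ax":0,"ay":0,"az":1},{"gripper":1,"x":0,"y":0,"z":0,"ax":0,"ay":0,"az":0}])

```text
clock: 14.1
position: [461.3, 172.8, 89.2]
ee_rot: [-0.253, 0.968, -0.0, 0.002]
contact_force: [-3.4, -1.4, 11.6]
gripper_width: 52.7
grasp_force: 63.8
```

```bash
python3 s.py
```

```text
{'position': array([461.288, 172.801,  89.188]), 'contact_force': array([-3.438, -1.352, 11.568]), 'wrist_torque': array([-0.327,  0.792,  0.065])} yaw 209.26745955249478
```

The estimated cap angle is now 0±1.5°, at the notch. Letting it spring up.

Request:
send_rows(targets=[{"gripper":1,"x":0,"y":0,"z":-0.25,"ax":0,"ay":0,"az":0},{"gripper":1,"x":0,"y":0,"z":-0.25,"ax":0,"ay":0,"az":0},{"gripper":1,"x":0,"y":0,"z":-0.2,"ax":0,"ay":0,"az":0},{"gripper":1,"x":0,"y":0,"z":0,"ax":0,"ay":0,"az":0},{"gripper":1,"x":0,"y":0,"z":0,"ax":0,"ay":0,"az":0}])

```text
clock: 14.52
position: [461.1, 172.8, 95.0]
ee_rot: [-0.253, 0.968, 0.0, 0.001]
contact_force: [0.6, -1.2, 4.5]
gripper_width: 52.6
grasp_force: 63.4
```

```bash
python3 s.py
```

```text
{'position': array([461.118, 172.804,  95.027]), 'contact_force': array([ 0.601, -1.219,  4.539]), 'wrist_torque': array([-0.206, -0.044, -0.022])} yaw 209.253370629686
```

It sprang up to the locked height (underside ≈125). Opening and lifting off.

Request:
send_rows(targets=[{"gripper":-1,"x":0,"y":0,"z":0,"ax":0,"ay":0,"az":0},{"gripper":-1,"x":0,"y":0,"z":0,"ax":0,"ay":0,"az":0},{"gripper":-1,"x":0,"y":0,"z":0,"ax":0,"ay":0,"az":0},{"gripper":-1,"x":0,"y":0,"z":0,"ax":0,"ay":0,"az":0},{"gripper":-1,"x":0,"y":0,"z":0,"ax":0,"ay":0,"az":0}])

```text
clock: 14.93
position: [459.7, 172.3, 93.5]
ee_rot: [-0.252, 0.968, -0.0, -0.0]
contact_force: [-0.5, -0.4, -0.2]
gripper_width: 85.3
grasp_force: 0.0
```

Request:
send_rows(targets=[{"gripper":-1,"x":0,"y":0,"z":-1,"ax":0,"ay":0,"az":0},{"gripper":-1,"x":0,"y":0,"z":-2,"ax":0,"ay":0,"az":0},{"gripper":-1,"x":0,"y":0,"z":-3.5,"ax":0,"ay":0,"az":0},{"gripper":-1,"x":0,"y":0,"z":-3.5,"ax":0,"ay":0,"az":0},{"gripper":-1,"x":0,"y":0,"z":-3.5,"ax":0,"ay":0,"az":0}])

```text
clock: 15.35
position: [459.5, 172.1, 230.1]
ee_rot: [-0.252, 0.968, -0.0, -0.0]
contact_force: [1.5, 0.0, 0.4]
gripper_width: 85.3
grasp_force: 0.0
```

Request:
send_rows(targets=[{"gripper":-1,"x":0,"y":0,"z":-3.5,"ax":0,"ay":0,"az":0},{"gripper":-1,"x":0,"y":0,"z":0,"ax":0,"ay":0,"az":0},{"gripper":-1,"x":0,"y":0,"z":0,"ax":0,"ay":0,"az":0},{"gripper":-1,"x":0,"y":0,"z":0,"ax":0,"ay":0,"az":0}])

```text
clock: 15.68
position: [459.3, 172.2, 263.2]
ee_rot: [-0.252, 0.968, 0.0, -0.001]
contact_force: [-0.3, 0.8, -0.9]
gripper_width: 85.4
grasp_force: 0.0
```

Run:
```python
from h import *
m=arm.camera_model('wrist');s=arm.read_state();im,d=arm.get_image('wrist');print(s['position'],s['contact_force'])
u,v=w2px('wrist',[[460.8,174,167]],m)[0].round().astype(int);r=30;print(u,v)
g=im[v-r:v+r,u-r:u+r].astype(int)
hsv=cv2.cvtColor(im[v-r:v+r,u-r:u+r],cv2.COLOR_RGB2HSV);red=(((hsv[...,0]<8)|(hsv[...,0]>172))&(hsv[...,1]>140)).astype(np.uint8)
hull=np.zeros_like(red);cv2.fillConvexPoly(hull,cv2.convexHull(np.argwhere(red)[:,::-1].astype(np.int32)),1)
w=(hull==1)&(red==0)&(g[...,1]>90);n,l,st,c=cv2.connectedComponentsWithStats(w.astype(np.uint8));i=1+np.argmax(st[1:,4]);yy,xx=np.nonzero(l==i);print(st[i],red.sum())
P=np.array([px2w('wrist',x+u-r,y+v-r,z=167,m=m)[:2] for x,y in zip(xx,yy)]);e=np.linalg.eigh(np.cov(P.T));vv=e[1][:,1]
print('bar',P.mean(0),np.degrees(np.arctan2(vv[1],vv[0]))%180-180,np.sqrt(e[0]*12))
Z=[px2w('wrist',x+u-r,y+v-r,depth=d[y+v-r,x+u-r],m=m)[2] for y,x in np.argwhere(red)[::7]];print('top z',np.percentile(Z,[30,50,80]))
A,B=[px2w('wrist',*blob(im,*w2px('wrist',[p],m)[0],r=12)[:2],z=115,m=m)[:2] for p in ([424.2,179.4,115],[442.5,141.7,115])];print(jugpose(A,B))
```

```text
[459.31924744 172.24486942 263.16386656] [-0.3318673   0.84235676 -0.89054908]
279 203
[ 14  12  32  38 265] 2210
bar [461.52392225 174.05179575] -8.530080338948437 [ 5.33453846 43.70713517]
top z [165.51629412 165.93138552 166.52094673]
(array([460.32911369, 174.0951889 ]), np.float64(-8.197561886070346), np.float64(42.05970671699386), np.float64(41.914061532437614))
```

The cap bar is at -8.5° and the jug at -8.2°. The cap's top height (165.9) equals that of the locked cap on the white jug, so it is locked.

```bash
python3 -c "
from bench import arm
print(arm.job_done())"
```

```text
the job is handed in; nothing more can be done
None
```

The red cap is off the white jug and locked on the blue refill jug (bar within about 0.3° of the jug's axis, top at the same height as when locked before), and the job was handed in at about 16 s; I let it spring up at the expected lock angle without feeling a hard stop.

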